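Load the tube rocker

ROBOT

A 7-joint arm with a two-finger parallel gripper is mounted at the origin on a cart in front of the work surface, level with it; the furniture and walls round the work are solid. World frame = base frame: x ahead of the robot, y to its left, z up, the work surface at z = 0. Lengths are in m, angles in degrees, forces in N, time in s.
With the tool pointing down it reaches from about 0.35 to 0.775 m from the base axis. Payload 3.1 kg.
Tool frame: the origin (TCP) lies on the centre line of the jaws, within the pads' length; the fingertips stand 17 mm ahead of it and the grasp point (between the pads) lies 2 mm behind it (robot.tip_reach is the distance from the TCP to the fingertips, in m); z points along the fingers, y is the direction in which the jaws open and shut (so a half turn about z gives the same grasp; the last joint's range is limited). The gripper opens to 85 mm and grips with 20 to 120 N. Pads are 22 mm wide; open, the fingers measure 114 mm over their backs; the gripper's body (76 mm by 85 mm) begins 54 mm behind the grasp point. The pads swing forward as they close: fully open they stand 13 mm farther back than shut.
Start: joints at [62.928, 17.813, 0.802, 86.603, -0.252, 75.585, -1.558], TCP at [0.23, -0.5, 0.248] pointing down, gripper open.
Joint ranges: [-154.91, 154.91], [-16.99, 109.72], [-72.82, 74.43], [7.12, 147.25], [-82.49, 262.49], [11.32, 116.49], [-174.64, 174.64]. Speed limits (degrees/s): [159.86, 159.86, 180, 180, 180, 180, 180].

INTERFACE

Orientations are given as [roll, pitch, yaw] about the fixed x, y, z axes, in that order (R = Rz(yaw) Ry(pitch) Rx(roll)).
In Python, from station import robot, fingers, vision, workorder, recognise gives the robot as it stands. Calls block until the motion is done:
- robot.move_to(position, orientation): joint-space move of the TCP to a pose.
- robot.line_to(position, orientation=None, velocity=0.15, f_stop=None): straight line of the TCP; orientation=None keeps the orientation; velocity is the mean speed in m/s. With f_stop (N) it stops when the force on the tool has changed by that much, and returns True; else False.
- robot.move_j(angles): joint-space move.
- fingers.gripper_to(opening, force=None): opening from 0.0 (shut) to 1.0 (fully open); force is the grip in N (None keeps the last); returns when the fingers have stopped.
- robot.pause(seconds).
- robot.inverse_kinematics(position, orientation): joint angles nearest the present ones, or None.
- vision.grab_frame(name): name is "side" or "top"; returns the picture (400x640x3 uint8, red, green, blue); there is no depth.
- vision.calibration(name): a dict with "mtx" (3x3 intrinsics, pixels), "extrinsics" (4x4, takes a point from world to camera coordinates). Camera axes: x right, y up, looking along -z (the intrinsics and any distortion apply to the point x, -y, -z); pixel columns grow to the right and rows downward; lengths in m; the calibration is good to about 2 mm. A picture is of the moment at which its call begins. calibration takes no time and is no camera call.
A pose or a line that the arm cannot do raises robot.PlanningError and nothing moves.
- workorder.close_job(): hands the job in, once; it reports no verdict.
Trained networks look in the newest picture that a camera, given by its name, has taken for a name from the list of things; names that differ only in an ending like _2 or _b are one class to them, and where a whole thing is asked for, a point or a joint stands for the part that bears it (a point fixed in the world has none). Each returns a list of dicts, best first, with "p" (0 to 1); they miss things now and then, are a little off and sometimes report something else, mostly with a low value. They report only what shows in the picture. A call takes as long as a camera call. They do not tell look-alikes from the thing itself.
- recognise(label, camera): "rect" ([centre column, centre row, width, height] in pixels, round what is visible of it).
Readings, each from a call of its own:
- robot.current_time_s(): time.
- robot.current_joint_positions(): joint angles.
- robot.current_dq(): joint speeds.
- robot.current_joint_torque(): joint torques, N m.
- robot.current_tool_pos(): TCP position.
- robot.current_eef_rot(): TCP orientation.
- robot.current_contact_force(): force on the tool from outside, world axes, zero at the start.
- robot.current_torque(): the same for the moment, N m.
- robot.current_finger_gap(): opening from 0.0 (shut) to 1.0 (fully open).
Only numpy, scipy, OpenCV 4.12 (cv2) and the standard library are available. Lean on these libraries where they do the work, as an engineer would, in place of code of your own. Each camera call takes 0.05 s, during which the arm holds its last target. There are 200 camera calls.

TASK

Load the tube rocker: take the two capped tubes from their V rests and press each down into the fork clip of its own size, the thick tube in the wide clip (the one farther from the lever) and the thin one in the narrow clip, until it is fully home and the sprung jaw has snapped shut over it, with the tube centred in its clip. Then throw the rocker's lever all the way over to the far side, away from the robot. Leave the other things on the bench where they stand.

Things in the scene. Friction and masses are not known exactly. Their poses are not given: they have to be found in the camera images.
- rocker: tube rocker, fixed to the bench: white housing with an aluminium platform, 150 (x) x 280 (y) mm, platform top 50 mm above the bench, origin under its centre; z up, x away from the robot, y left. On the platform, tubes to lie along x: the wide fork clip at y = +85 mm, the narrow clip at y = -15 mm, the run lever at y = -110 mm
- thick_seat (a point): middle of the tube axis in the wide fork clip when the tube is home, 96 mm above the bench; x along the tube, away from the robot, y left, z up. Two stations 60 mm apart on x, plates 8 mm (52 mm free between for fingers; platform 46 mm below the axis). Each has a V seat for a 28 mm tube, a rigid post on +y and a jaw arm on -y, both leaning outward and up to 25 mm above the axis
- thin_seat (a point): middle of the tube axis in the narrow fork clip when the tube is home, 96 mm above the bench; x along the tube, away from the robot, y left, z up. Two stations 60 mm apart on x, plates 8 mm (52 mm free between for fingers; platform 46 mm below the axis). Each has a V seat for a 16 mm tube, a rigid post on +y and a jaw arm on -y, both leaning outward and up to 25 mm above the axis
- thick_jaw (a joint): sprung jaw of the wide clip, two steel arms, rad: 0 shut (as found, and again over a tube that is home), up to 0.5 swung out to -y. Its noses overhang the seat. A level tube along x, let straight down, meets them with its axis about 23 mm above home; 5 to 10 N down swings the jaw out and it snaps back over the tube. Cap and cone must stay outside the stations: centred within 10 mm
- thin_jaw (a joint): sprung jaw of the narrow clip, two steel arms, rad: 0 shut (as found, and again over a tube that is home), up to 0.5 swung out to -y. Its noses overhang the seat. A level tube along x, let straight down, meets them with its axis about 15 mm above home; 5 to 10 N down swings the jaw out and it snaps back over the tube. Cap and cone must stay outside the stations: centred within 10 mm
- thick_mid (a point): axis point of the thick tube (conical, screw cap, 118 mm long, body 28 mm diameter, cap 32 mm diameter x 13 mm, 45 g): middle of the plain cylindrical part, which reaches 43 mm either way along x. x points along the tube to its cap. Starts level in a V rest, axis 46 mm above the bench. Either tube may be in either rest
- thin_mid (a point): axis point of the thin tube (conical, screw cap, 122 mm long, body 16 mm diameter, cap 21 mm diameter x 13 mm, 25 g): middle of the plain cylindrical part, which reaches 44 mm either way along x. x points along the tube to its cap. Starts level in a V rest, axis 38 mm above the bench
- rest_a: V rest fixed to the bench, grey, 86 (x) x 56 (y) mm, two V plates 8 mm thick, 64 mm apart along x (56 mm free between them, where the fingers take the tube), 43 mm high, foot plate 6 mm thick; origin under its centre, x along its tube
- rest_b: second V rest, the same as rest_a
- run_lever (a joint): run lever of the rocker, angle in rad: 0 leans 0.5 rad towards the robot (-x of the rocker), 1.0 leans 0.5 rad away (+x), full throw. It stays where it is left; about 1 to 2 N at the knob moves it
- run_lever_tip (a point): centre of the lever's black ball knob, 26 mm diameter; the lever is a 10 mm rod, 60 mm from pivot to knob centre, the pivot 72 mm above the bench (knob about 125 to 132 mm above the bench), swinging along x of the rocker
- small_bottle: bystander: small round bottle with a wide cap, 56 mm diameter, 103 mm high, loose; origin under its centre
- timer: bystander: small bench timer lying on its back, 62x68x19 mm, loose; origin under its centre
- tape_roll: bystander: roll of tape lying flat, 104 mm diameter, 25 mm high, loose; origin under its centre
- thick_tube: the thick tube itself (see thick_mid): origin at the tip of its cone, z along its axis to the cap
- thin_tube: the thin tube itself (see thin_mid): origin beside its middle, y along its axis (within 0.03 rad) away from the cap
Not all that is in view belongs to the job. Of the things that look like the thin_tube, the larger one is meant.

How it is judged (in metres and radians):
On the way, in this order (a step that is already met when the one before it is completed fails the run):
1. one of the tubes is home in its own clip, jaw shut over it (((x of thick_mid in the frame of thick_seat between -0.01 and 0.01 m and y of thick_mid in the frame of thick_seat between -0.003 and 0.003 m and z of thick_mid in the frame of thick_seat between -0.003 and 0.003 m and angle between the x axis of thick_mid and the x axis of thick_seat, either way round below 0.06 rad and value of joint thick_jaw below 0.06 rad) or (x of thin_mid in the frame of thin_seat between -0.01 and 0.01 m and y of thin_mid in the frame of thin_seat between -0.003 and 0.003 m and z of thin_mid in the frame of thin_seat between -0.003 and 0.003 m and angle between the x axis of thin_mid and the x axis of thin_seat, either way round below 0.06 rad and value of joint thin_jaw below 0.06 rad))), for 0.2 s.
2. both tubes are home in their clips, jaws shut (x of thick_mid in the frame of thick_seat between -0.01 and 0.01 m and y of thick_mid in the frame of thick_seat between -0.003 and 0.003 m and z of thick_mid in the frame of thick_seat between -0.003 and 0.003 m and angle between the x axis of thick_mid and the x axis of thick_seat, either way round below 0.06 rad and value of joint each of thick_jaw, thin_jaw below 0.06 rad and x of thin_mid in the frame of thin_seat between -0.01 and 0.01 m and y of thin_mid in the frame of thin_seat between -0.003 and 0.003 m and z of thin_mid in the frame of thin_seat between -0.003 and 0.003 m and angle between the x axis of thin_mid and the x axis of thin_seat, either way round below 0.06 rad), for 0.2 s.
3. the run lever is thrown over to the far side (value of joint run_lever above 0.85 rad), for 0.2 s.
At the end, for the whole second after the job is handed in: Thick tube in the wide clip and thin tube in the narrow clip: each tube's mid point within 3 mm of the seat axis sideways and in height and within 10 mm along it, axis within 0.06 rad of the clip's, both jaws shut (under 0.06 rad), both tubes at rest; the run lever at more than 0.85 of its 1.0 rad (all of step 2 and value of joint run_lever above 0.85 rad and linear speed of each of thick_tube, thin_tube below 0.02 m/s); the robot touches nothing.
It fails at once if the small bottle is pushed more than 30 mm or tipped (distance of small_bottle from where it was at the start of the episode above 0.03 m or angle between small_bottle's own z axis and vertical above 0.3 rad).
It fails at once if the timer is pushed more than 30 mm or tipped (distance of timer from where it was at the start of the episode above 0.03 m or angle between timer's own z axis and vertical above 0.3 rad).
It fails at once if the roll of tape is pushed more than 30 mm or tipped (distance of tape_roll from where it was at the start of the episode above 0.03 m or angle between tape_roll's own z axis and vertical above 0.3 rad).
It also fails if it takes over 56 s, if anything falls off the work surface, if the arm or the gripper's body presses on something with over 40 N, if the wrist force passes 120 N, or if a joint passes its speed limit or range.

## Working session

There is one attempt and no reset: what is moved stays moved. The work goes in short steps, each a Python script; the robot and the scene stay as the last script left them, time stands still between calls to the robot, and variables do not carry over. Pictures are saved under pics/ and viewed, about 8 in all and at most 12, crops included, and the job is handed in when it is done.

```bash
mkdir -p pics; ls
python3 - <<'E'
from station import robot, fingers, vision, workorder, recognise
import cv2
for c in ["top","side"]:
    im=vision.grab_frame(c); cv2.imwrite(f"pics/{c}0.png",im[:,:,::-1])
    k=vision.calibration(c); print(c,k)
    for l in ["rocker","thick_tube","thin_tube","rest_a","run_lever_tip","thick_jaw","thin_jaw","small_bottle","timer","tape_roll"]:
        print(l,[(d["rect"],round(d["p"],2)) for d in recognise(l,c)])
E
```

```text
pics
top {'mtx': array([[393.39327519,   0.        , 321.98428428],
       [  0.        , 393.39327519, 199.26519863],
       [  0.        ,   0.        ,   1.        ]]), 'extrinsics': array([[-0.00667103, -0.99996783, -0.00445332,  0.04391854],
       [ 0.98797331, -0.00727886,  0.15445309, -0.5516821 ],
       [-0.15448054, -0.0033694 ,  0.98799009, -0.9006645 ],
       [ 0.        ,  0.        ,  0.        ,  1.        ]])}
rocker [([235.9, 211.1, 125.9, 76.6], 0.61)]
thick_tube [([442.4, 175.9, 13.9, 49.2], 0.8)]
thin_tube [([370.3, 187.9, 22.8, 45.9], 0.87), ([440.0, 178.6, 11.7, 50.1], 0.17)]
rest_a [([428.4, 181.3, 14.0, 32.2], 0.83), ([371.1, 190.6, 32.1, 41.4], 0.58), ([371.2, 188.2, 21.0, 52.5], 0.37)]
run_lever_tip [([279.5, 206.5, 11.7, 10.0], 0.43)]
thick_jaw [([198.9, 213.2, 16.5, 30.5], 0.72), ([372.8, 192.4, 31.1, 40.7], 0.48)]
thin_jaw [([241.4, 202.8, 16.1, 31.3], 0.48)]
small_bottle [([334.9, 122.2, 26.4, 30.4], 0.58)]
timer [([388.3, 131.6, 28.6, 26.9], 0.7)]
tape_roll [([234.2, 295.9, 45.7, 44.1], 0.93)]
side {'mtx': array([[414.82108709,   0.        , 318.75154048],
       [  0.        , 414.82108709, 194.48361794],
       [  0.        ,   0.        ,   1.        ]]), 'extrinsics': array([[ 0.88961352,  0.45654875, -0.01228885, -0.48708498],
       [-0.34932754,  0.69752664,  0.62564116,  0.10954229],
       [ 0.29420749, -0.552286  ,  0.78001418, -1.15910626],
       [ 0.        ,  0.        ,  0.        ,  1.        ]])}
rocker [([356.2, 149.4, 83.5, 100.6], 0.86)]
thick_tube [([288.8, 321.1, 50.8, 35.5], 0.9)]
thin_tube [([317.8, 254.9, 55.3, 17.1], 0.56), ([305.0, 209.7, 28.0, 4.4], 0.56)]
rest_a [([290.8, 335.9, 43.5, 25.6], 0.68), ([314.9, 259.0, 40.2, 34.4], 0.68)]
run_lever_tip [([289.0, 324.4, 52.6, 40.0], 0.27)]
thick_jaw []
thin_jaw []
small_bottle [([400.5, 246.0, 30.2, 41.4], 0.68)]
timer [([371.9, 308.7, 36.5, 35.0], 0.88)]
tape_roll [([291.6, 134.8, 38.9, 31.1], 0.83)]
```

Run:
```python
import cv2
a=cv2.imread("pics/top0.png")[100:325,165:465]; cv2.imwrite("pics/topc.png",cv2.resize(a,None,fx=2.66,fy=2.66,interpolation=cv2.INTER_CUBIC))
a=cv2.imread("pics/side0.png")[80:365,230:450]; cv2.imwrite("pics/sidec.png",cv2.resize(a,None,fx=2.1,fy=2.1,interpolation=cv2.INTER_CUBIC))
```

```text
(no output)
```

View pics/topc.png

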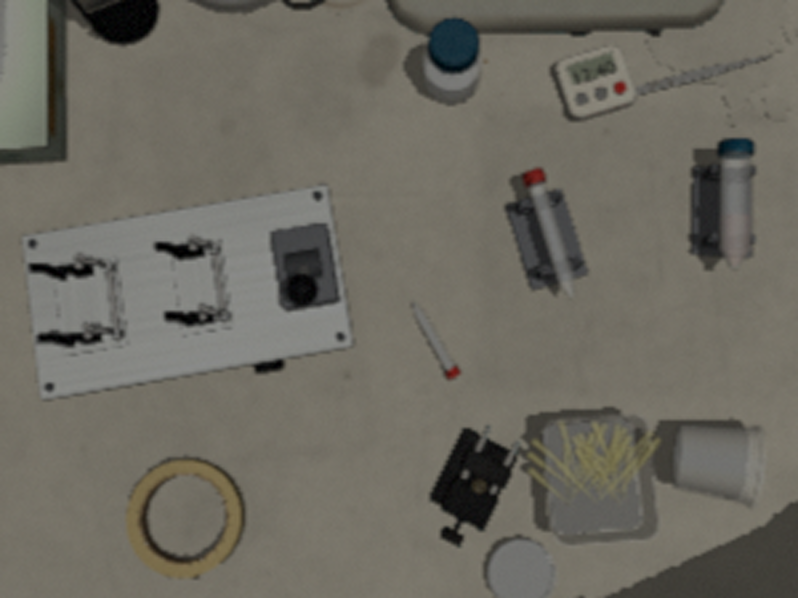

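View pics/sidec.png

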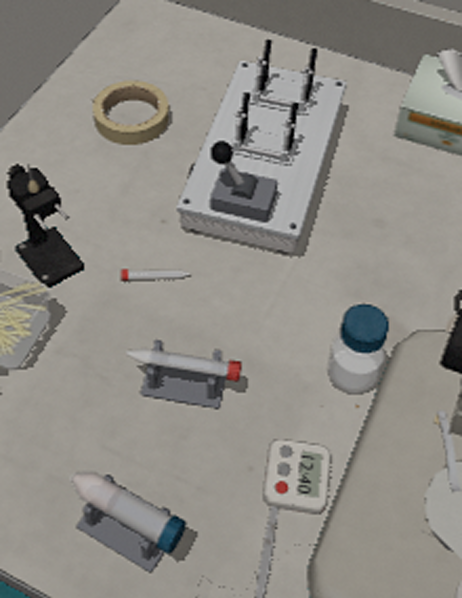

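```bash
cat > h.py <<'E'
import numpy as np, cv2
from scipy.optimize import least_squares
from station import robot, fingers, vision, workorder, recognise
K={c:vision.calibration(c) for c in("top","side")}
def proj(c,P):
    P=np.atleast_2d(P); q=P@K[c]["extrinsics"][:3,:3].T+K[c]["extrinsics"][:3,3]
    q=q*[1,-1,-1]; u=q@K[c]["mtx"].T; return u[:,:2]/u[:,2:]
def T(p,L):  # p=x,y,yaw
    c,s=np.cos(p[2]),np.sin(p[2]); L=np.atleast_2d(L)
    return np.c_[p[0]+c*L[:,0]-s*L[:,1],p[1]+s*L[:,0]+c*L[:,1],L[:,2]]
def unproj(c,uv,z):
    M=K[c]; R=M["extrinsics"][:3,:3]; t=M["extrinsics"][:3,3]
    d=R.T@(np.linalg.inv(M["mtx"])@[*uv,1]*[1,-1,-1]); o=-R.T@t
    return (o+d*(z-o[2])/d[2])
def zoom(img,box,f,polys,fn=None):
    x0,y0,w,h=box; a=cv2.resize(img[y0:y0+h,x0:x0+w],None,fx=f,fy=f,interpolation=cv2.INTER_CUBIC)
    a=cv2.convertScaleAbs(a,alpha=1.6)
    for P,col in polys:
        cv2.polylines(a,[np.round((P-[x0,y0]+.5)*f).astype(int)],len(P)>2,col,1)
    return a
def fit(L,obs,p0):
    f=lambda p:np.concatenate([(proj(c,T(p,L))-o).ravel() for c,o in obs.items()])
    r=least_squares(f,p0,loss="soft_l1"); return r.x,r.fun
RC=np.array([[.075,.14,.05],[.075,-.14,.05],[-.075,-.14,.05],[-.075,.14,.05]])
E
cat > e1.py <<'E'
from h import *
t=lambda a:np.array(a)/2.66+[165,100]-.3
s=lambda a:np.array(a)/2.1+[230,80]-.3
p,r=fit(RC,{"top":t([(22,237),(327,185),(354,345),(42,399)]),"side":s([(345,80),(300,238),(180,208),(242,60)])},[.5,.2,0.17])
print("rocker",p,np.round(r,1))
tubes={"thick":(.046,[56,0],62,t([(736,142),(735,267)]),s([(175,538),(77,478)])),
"thin":(.038,[57,0],65,t([(533,170),(574,297)]),s([(240,371),(130,354)]))}
im={c:cv2.imread(f"pics/{c}0.png") for c in K}
pol=[]
for n,(z,a,b,tt,ss) in tubes.items():
    L=np.array([[a[0]/1e3,0,z],[-b/1e3,0,z]])
    q,r=fit(L,{"top":tt,"side":ss},[.6,-.1,0]); print(n,q,np.round(r,1), [unproj("top",v,z) for v in tt],[unproj("side",v,z) for v in ss])
    np.save(n+".npy",q)
np.save("rocker.npy",p)
E
cat > ov.py <<'E'
from h import *
im={c:cv2.imread(f"pics/{c}0.png") for c in K}
def tubepoly(n):
    q=np.load(n+".npy"); z,r,cr,h,ce,ct=(.046,.014,.016,.043,.056,.062) if n=="thick" else (.038,.008,.0105,.044,.057,.065)
    return q,z,r,cr,h,ce,ct
def polys(c):
    o=[(proj(c,T(np.load("rocker.npy"),RC)),(0,255,0))]
    p=np.load("rocker.npy")
    for y in(.085,-.015): o.append((proj(c,T(p,[[-.034,y,.096],[.034,y,.096]])),(255,255,0)))
    for n in("thick","thin"):
        q,z,r,cr,h,ce,ct=tubepoly(n); pts=[]
        for x,rr in((-ct,.001),(-h,r),(h,r),(h,cr),(ce,cr)):
            for a in np.arange(0,6.3,.3): pts.append([x,rr*np.cos(a),z+rr*np.sin(a)])
        P=proj(c,T(q,pts)); 
        for i,j in((0,42),(21,63),(63,105)): o.append((cv2.convexHull(P[i:j].astype(np.float32))[:,0],(0,0,255)))
    return o
pt,ps=polys("top"),polys("side")
A=zoom(im["top"],(170,165,134,92),4.4,pt); B=zoom(im["top"],(350,145,106,70),5.5,pt)
C=zoom(im["side"],(255,230,100,130),4.5,ps); D=zoom(im["side"],(305,90,100,120),4.5,ps)
def pad(a,w,h): b=np.zeros((h,w,3),np.uint8); b[:min(h,a.shape[0]),:min(w,a.shape[1])]=a[:h,:w]; return b
cv2.imwrite("pics/ovT.png",np.vstack([pad(A,590,405)[:405]])); 
import sys
cv2.imwrite(sys.argv[1]+"_t.png",cv2.resize(np.vstack([pad(A,590,405),pad(B,590,385)]),None,fx=.75,fy=.75,interpolation=cv2.INTER_AREA))
cv2.imwrite(sys.argv[1]+"_s.png",cv2.resize(np.hstack([pad(C,450,585),pad(D,450,585)]),None,fx=.88,fy=.88,interpolation=cv2.INTER_AREA))
E
python3 e1.py; python3 ov.py pics/ov1
```

```text
rocker [0.53189619 0.24736913 0.17108093] [-0.5 -1.3  0.1 -2.   0.3 -1.  -0.4 -0.1 -0.1  0.3 -0.7 -1.1 -2.7 -0.3
 -2.4 -0. ]
thick [ 0.60967066 -0.24778697 -0.06045719] [-0.  -1.  -0.  -0.1  0.3  0.3 -3.6 -0.9] [array([ 0.66304524, -0.25113649,  0.046     ]), array([ 0.54744972, -0.24405481,  0.046     ])] [array([ 0.66474525, -0.25099768,  0.046     ]), array([ 0.55527073, -0.24233689,  0.046     ])]
thin [ 0.58710291 -0.08059119  0.28926607] [-0.6 -0.6 -0.4 -1.  -0.5  0.3 -2.6 -0.1] [array([ 0.64020607, -0.06587744,  0.038     ]), array([ 0.52237399, -0.10005245,  0.038     ])] [array([ 0.64236404, -0.0631115 ,  0.038     ]), array([ 0.53000859, -0.09673588,  0.038     ])]
```

View pics/ov1_t.png

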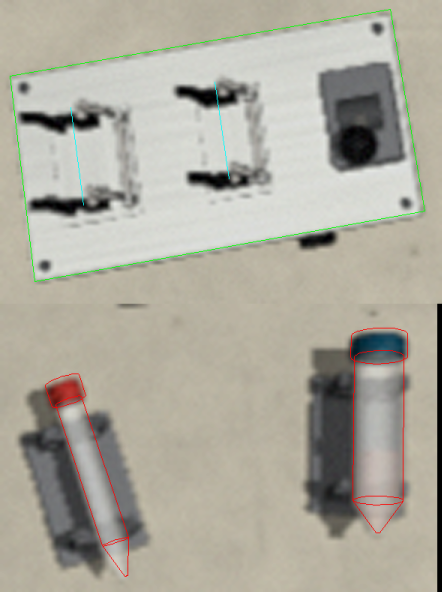

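View pics/ov1_s.png

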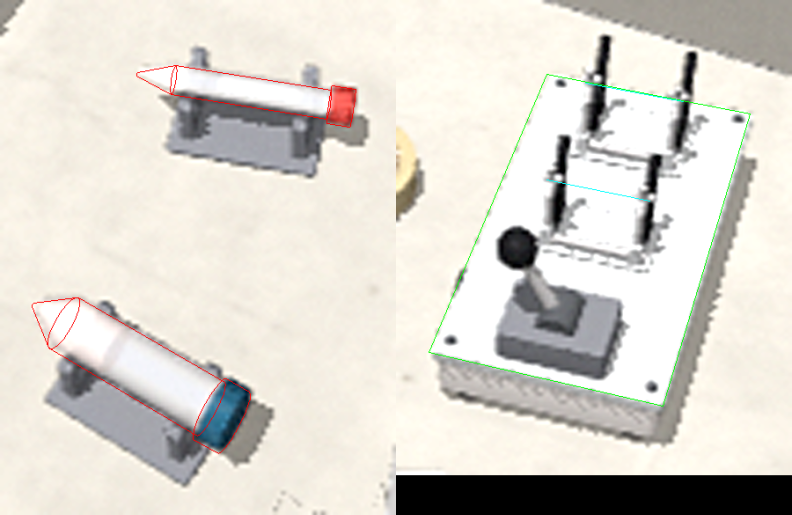

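```bash
cat > g.py <<'E'
from h import *
rk=np.load("rocker.npy")
S={"thick":T(rk,[[0,.085,.096]])[0],"thin":T(rk,[[0,-.015,.096]])[0]}
D=np.degrees
def rot(a): return [180,0,float(D(a))]
def stat(m): print(m,"t",round(robot.current_time_s(),1),"p",np.round(robot.current_tool_pos(),4),"F",np.round(robot.current_contact_force(),1),"gap",round(robot.current_finger_gap(),3))
def pick(n):
    q=np.load(n+".npy"); z=.046 if n=="thick" else .038
    z-=.002
    fingers.gripper_to(.85)
    robot.move_to([q[0],q[1],.16],rot(q[2])); 
    robot.line_to([q[0],q[1],z],velocity=.12,f_stop=10) ; stat("at")
    fingers.gripper_to(0,60); stat("grip")
    robot.line_to([q[0],q[1],.2],velocity=.2); stat("up")
E
python3 - <<'E'
from g import *
print(robot.current_eef_rot(),robot.current_time_s(),S)
pick("thick")
robot.move_to([*S["thick"][:2],.18],rot(rk[2])); stat("over")
for c in K: cv2.imwrite(f"pics/{c}1.png",vision.grab_frame(c)[:,:,::-1])
a=cv2.imread("pics/top1.png")[140:270,140:300];b=cv2.imread("pics/side1.png")[60:210,280:440]
cv2.imwrite("pics/m1.png",np.hstack([cv2.resize(a,(400,325),interpolation=2),cv2.resize(b,(347,325),interpolation=2)]))
E
```

```text
[1.79999422e+02 1.87212392e-03 2.46886233e+01] 1.1 {'thick': array([0.51742515, 0.33112824, 0.096     ]), 'thin': array([0.53444991, 0.23258811, 0.096     ])}
at t 4.2 p [ 0.6105 -0.2481  0.0451] F [-0.3  0.4  0.3] gap 0.853
grip t 4.7 p [ 0.6101 -0.2469  0.0448] F [-2.6  1.9  4.8] gap 0.309
up t 5.6 p [ 0.6086 -0.2478  0.1981] F [-0.5  0.1 -0.6] gap 0.305
over t 7.7 p [0.5188 0.3292 0.1799] F [ 0.6  0.4 -0.2] gap 0.305
```

View pics/m1.png

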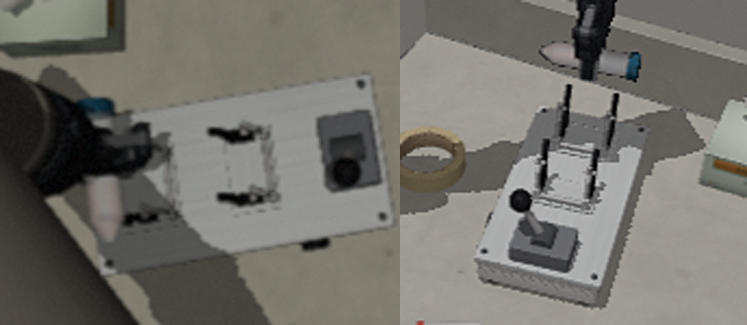

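Run:
```python
from g import *
stat("now"); p=robot.current_tool_pos()
for x in(-.062,.0495,.056): print(x,proj("side",T([p[0],p[1],rk[2]],[[x,0,p[2]+.002]])))
a=cv2.imread("pics/side1.png").astype(int); m=(a[:,:,0]>a[:,:,2]+40).astype(np.uint8); m[110:]=0
for s in cv2.connectedComponentsWithStats(m)[2:]: print(s)
def ax(x):return proj("side",T([p[0],p[1],rk[2]],[[x,0,p[2]+.002]]))
print(ax(.01)-ax(0))
```

```text
now t 7.8 p [0.5186 0.3296 0.1799] F [ 0.9  0.6 -1.4] gap 0.305
-0.062 [[343.5537814  82.402751 ]]
0.0495 [[386.64367539  90.09903029]]
0.056 [[389.21170433  90.55770554]]
[[     0      0    640    400 255962]
 [   385     85      6     10     38]]
[[319.48990475 199.51638915]
 [387.5         89.10526316]]
[[3.88045227 0.69308698]]
```

```bash
cat >> g.py <<'E'
def place(n,dx,openg):
    s=S[n]; x,y=T(rk,[[-dx,.085 if n=="thick" else -.015,0]])[0][:2]
    robot.line_to([x,y,.15],rot(rk[2]),velocity=.1); robot.pause(.4); stat("above")
    z=.094
    h=robot.line_to([x,y,z],velocity=.04,f_stop=35); robot.pause(.2); stat(f"pressed stop={h}")
    e=robot.current_tool_pos()[2]-z
    if not h and e>.0007: h=robot.line_to([x,y,z-e-.001],velocity=.03,f_stop=30); robot.pause(.2); stat(f"more stop={h}")
E
python3 - <<'E'
from g import *
robot.pause(.3); stat("settled")
place("thick",.0025,.5)
for c in K: cv2.imwrite(f"pics/{c}2.png",vision.grab_frame(c)[:,:,::-1])
E
```

```text
settled t 8.1 p [0.5175 0.3309 0.18  ] F [ 0.3 -0.3 -0.3] gap 0.306
above t 9.0 p [0.5152 0.3308 0.1504] F [ 0.1  0.1 -1.2] gap 0.309
pressed stop=False t 10.7 p [0.5142 0.3314 0.0951] F [-4.2  2.8  4.8] gap 0.307
more stop=False t 11.2 p [0.5142 0.3315 0.0948] F [-6.7  0.4 13.4] gap 0.304
```

Run:
```python
from g import *
fingers.gripper_to(.55); robot.pause(.2); stat("open")
p=robot.current_tool_pos(); robot.line_to([p[0],p[1],.2],velocity=.2); stat("up")
pick("thin")
robot.move_to([*S["thin"][:2],.2],rot(rk[2])); robot.pause(.4); stat("over")
for c in K: cv2.imwrite(f"pics/{c}3.png",vision.grab_frame(c)[:,:,::-1])
p=robot.current_tool_pos()
def ax(x):return proj("side",T([p[0],p[1],rk[2]],[[x,0,p[2]+.002]]))[0]
print(ax(-.065),ax(.0505),ax(.057),ax(.01)-ax(0))
a=cv2.imread("pics/side3.png").astype(int); m=((a[:,:,2]>a[:,:,0]+50)&(a[:,:,2]>a[:,:,1]+50)).astype(np.uint8)
_,_,s,c=cv2.connectedComponentsWithStats(m); print([(x.tolist(),y) for x,y in zip(s[1:],c[1:]) if x[4]>8])
b=cv2.imread("pics/side3.png")[60:210,280:440];a=cv2.imread("pics/top3.png")[140:270,140:300]
cv2.imwrite("pics/m3.png",np.hstack([cv2.resize(a,(280,228),interpolation=2),np.zeros((228,1,3),np.uint8)]+[cv2.resize(b,(243,228),interpolation=2)]) if 0 else np.vstack([cv2.resize(a,(480,390),interpolation=2)[:200],cv2.resize(b,(480,400),interpolation=2)]))
```

```text
open t 11.8 p [0.515  0.3303 0.0915] F [-0.1 -0.1  0.7] gap 0.552
up t 12.5 p [0.5145 0.3297 0.1989] F [-0.7 -0.6 -0.5] gap 0.55
at t 15.6 p [ 0.588  -0.0805  0.0369] F [-0.4 -0.5  0.3] gap 0.854
grip t 16.2 p [ 0.587  -0.0796  0.0364] F [-2.3  2.   4.2] gap 0.176
up t 17.1 p [ 0.5861 -0.081   0.1985] F [-0.2 -0.6 -0.7] gap 0.173
over t 18.8 p [0.5347 0.232  0.2   ] F [-0.  -0.4  0.3] gap 0.177
[331.40486037  99.34702232] [379.19867222 108.33268133] [381.95522517 108.85093765] [4.15790031 0.78172201]
[([477, 89, 43, 27, 764], array([495.37172775, 101.68062827])), ([377, 105, 6, 8, 40], array([379.725, 108.525])), ([288, 208, 3, 5, 15], array([289., 210.])), ([361, 309, 6, 6, 27], array([363.59259259, 311.74074074]))]
```

View pics/m3.png

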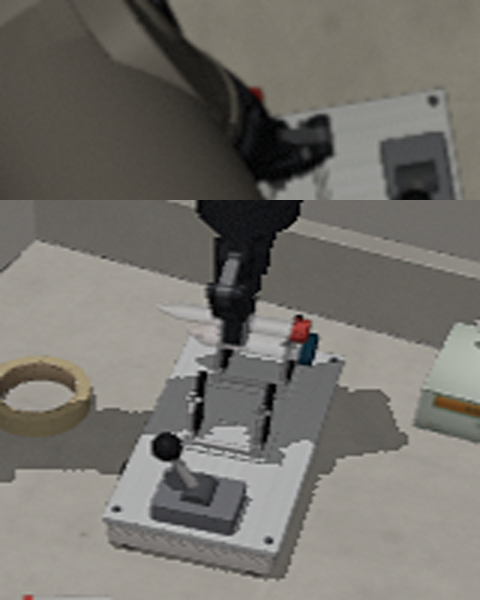

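Run:
```python
from g import *
place("thin",.001,.4)
fingers.gripper_to(.4); robot.pause(.2); stat("open")
p=robot.current_tool_pos(); robot.line_to([p[0],p[1],.2],velocity=.2); stat("up")
l=T(rk,[[-.085,-.11,.2]])[0]; robot.move_to(l,rot(rk[2])); stat("lever")
fingers.gripper_to(0)
im=vision.grab_frame("side"); cv2.imwrite("pics/side4.png",im[:,:,::-1])
im2=vision.grab_frame("top"); cv2.imwrite("pics/top4.png",im2[:,:,::-1])
def poly(c):
    o=[]
    for y,r,cr,h,ce,ct in((.085,.014,.016,.043,.056,.062),(-.015,.008,.0105,.044,.057,.065)):
        pts=[]
        for x,rr in((-ct,.001),(-h,r),(h,r),(h,cr),(ce,cr)):
            for a in np.arange(0,6.3,.3): pts.append([x,y+rr*np.cos(a),.096+rr*np.sin(a)])
        P=proj(c,T(rk,pts))
        for i,j in((0,42),(21,63),(63,105)): o.append((cv2.convexHull(P[i:j].astype(np.float32))[:,0],(0,0,255)))
    return o
A=zoom(cv2.imread("pics/side4.png"),(320,80,90,80),5,[]);B=zoom(cv2.imread("pics/side4.png"),(320,80,90,80),5,poly("side"))
C=zoom(cv2.imread("pics/top4.png"),(175,165,90,80),5,[]);E=zoom(cv2.imread("pics/top4.png"),(175,165,90,80),5,poly("top"))
M=np.vstack([np.hstack([A,B]),np.hstack([C,E])]); cv2.imwrite("pics/m4.png",cv2.resize(M,None,fx=.75,fy=.75,interpolation=cv2.INTER_AREA))
```

```text
above t 19.9 p [0.5336 0.2325 0.1504] F [-0.6  0.5  0.4] gap 0.175
pressed stop=False t 21.6 p [0.5329 0.2332 0.0948] F [-3.4  2.7  4.6] gap 0.174
more stop=False t 22.1 p [0.5329 0.2332 0.0946] F [-5.4  1.9 12.6] gap 0.172
open t 22.6 p [0.5335 0.232  0.0918] F [-0.9  0.1 -0.5] gap 0.399
up t 23.3 p [0.5329 0.2315 0.199 ] F [-0.2 -0.6 -0.2] gap 0.404
lever t 23.9 p [0.4659 0.1236 0.1988] F [0.4 0.1 0.7] gap 0.399
```

View pics/m4.png

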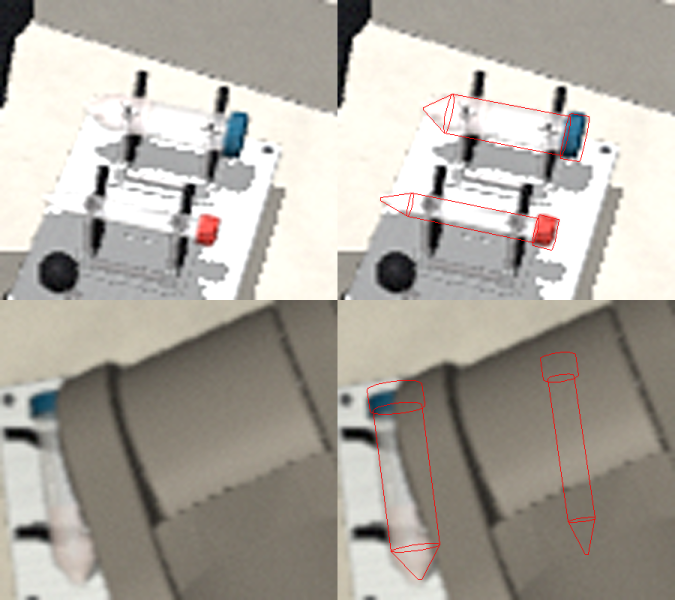

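Run:
```python
from g import *
robot.move_to([.42,-.15,.25],rot(rk[2])); stat("away")
for c in K: cv2.imwrite(f"pics/{c}5.png",vision.grab_frame(c)[:,:,::-1])
def poly(c):
    o=[]
    for y,r,cr,h,ce,ct in((.085,.014,.016,.043,.056,.062),(-.015,.008,.0105,.044,.057,.065)):
        pts=[]
        for x,rr in((-ct,.001),(-h,r),(h,r),(h,cr),(ce,cr)):
            for a in np.arange(0,6.3,.3): pts.append([x,y+rr*np.cos(a),.096+rr*np.sin(a)])
        P=proj(c,T(rk,pts))
        for i,j in((0,42),(21,63),(63,105)): o.append((cv2.convexHull(P[i:j].astype(np.float32))[:,0],(0,0,255)))
    return o
a=cv2.imread("pics/top5.png");b=cv2.imread("pics/side5.png")
M=np.vstack([np.hstack([zoom(a,(170,165,100,70),4,[]),zoom(a,(170,165,100,70),4,poly("top"))]),np.hstack([zoom(b,(315,85,100,75),4,[])*1,zoom(b,(315,85,100,75),4,poly("side"))])])
cv2.imwrite("pics/m5.png",M)
```

```text
away t 25.5 p [ 0.4205 -0.1484  0.2499] F [-0.9  0.1 -0.2] gap -0.002
```

View pics/m5.png

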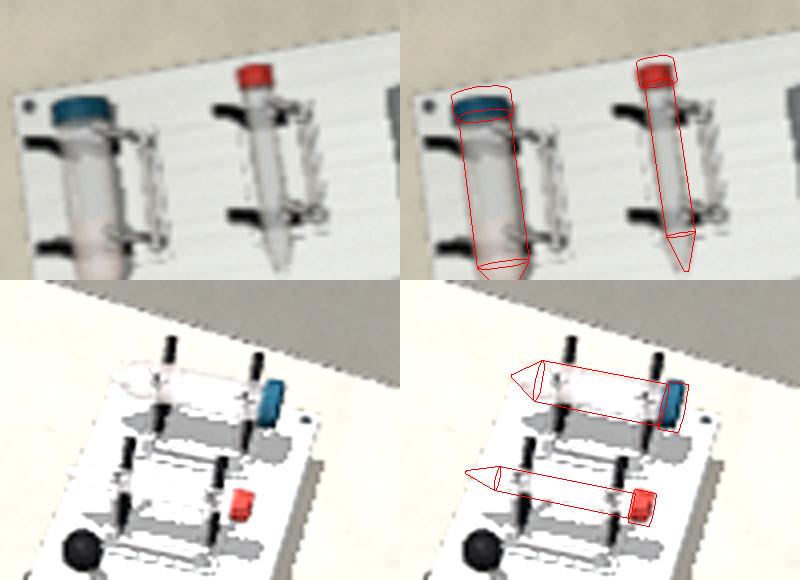

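Run:
```python
from g import *
a,b=[cv2.imread(f"pics/top{i}.png",0) for i in(0,5)]
for n,(x0,x1,y0,y1) in {"thin":(242,253,190,226),"thick":(205,214,194,230)}.items():
    t=cv2.resize(a[y0:y1,x0:x1],None,fx=4,fy=4,interpolation=2); s=cv2.resize(b[y0-4:y1+4,x0-4:x1+4],None,fx=4,fy=4,interpolation=2)
    r=cv2.matchTemplate(s,t,cv2.TM_CCOEFF_NORMED); _,v,_,l=cv2.minMaxLoc(r); print(n,v,(np.array(l)-16)/4)
R=rot(rk[2]); P=lambda x,z:T(rk,[[x,-.11,z]])[0]
robot.move_to(P(-.09,.2),R)
robot.line_to(P(-.09,.128),velocity=.15,f_stop=8); stat("down")
h=robot.line_to(P(.012,.128),velocity=.08,f_stop=10); stat(f"push {h}"); print(T([0,0,0],[[0,0,0]]) is None, [np.cos(-rk[2])*(q[0])-np.sin(-rk[2])*q[1] for q in [np.array(robot.current_tool_pos())[:2]-rk[:2]]])
```

```text
thin 0.9866584539413452 [0. 0.]
thick 0.9975079298019409 [0. 0.]
down t 27.3 p [0.4627 0.1232 0.1286] F [0.2 0.2 0.1] gap -0.003
push True t 28.4 p [0.5545 0.1396 0.1263] F [0.2 0.7 0.4] gap 0.003
False [np.float64(0.0039362827991372175)]
```

Run:
```python
from g import *
P=lambda x,z:T(rk,[[x,-.11,z]])[0]
robot.line_to(P(-.05,.128),velocity=.15); robot.line_to(P(-.05,.25),velocity=.2)
robot.move_to([.42,-.15,.25],rot(rk[2])); robot.pause(.3); stat("away")
for c in K: cv2.imwrite(f"pics/{c}6.png",vision.grab_frame(c)[:,:,::-1])
for c in K:
  print(c,[(d["rect"],round(d["p"],2)) for d in recognise("run_lever_tip",c)])
  for th in(0,.85,1): print(th,proj(c,T(rk,[[.06*np.sin(th-.5),-.11,.072+.06*np.cos(th-.5)]])))
a=cv2.imread("pics/top6.png");b=cv2.imread("pics/side6.png")
kn=lambda c:[(proj(c,T(rk,[[.06*np.sin(.5),-.11,.072+.06*np.cos(.5)]])+np.array([[0]*3])).repeat(2,0)+[[-2,0],[2,0]],(0,0,255))]
cv2.imwrite("pics/m6.png",np.hstack([zoom(a,(170,155,140,110),2.8,kn("top")),zoom(b,(300,80,125,110),2.8,kn("side"))]))
```

```text
away t 31.1 p [ 0.4205 -0.149   0.25  ] F [-0.6  0.1  0. ] gap 0.001
top [([275.0, 187.5, 7.6, 18.2], 0.56)]
0 [[278.82844709 207.24088272]]
0.85 [[275.03585304 185.06329512]]
1 [[274.65245549 181.7912705 ]]
side [([354.2, 160.9, 16.6, 20.7], 0.66)]
0 [[334.47062264 152.84025845]]
0.85 [[354.79760741 156.06775234]]
1 [[358.1091199  157.89866983]]
```

View pics/m6.png

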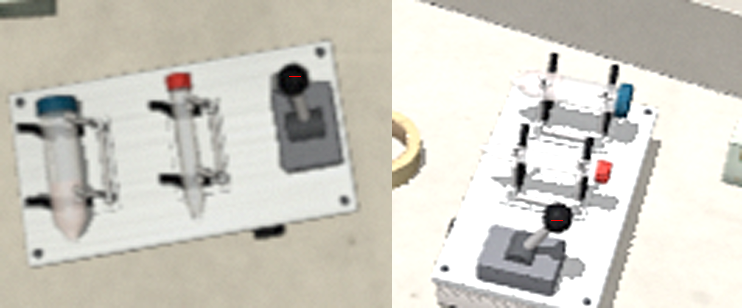

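```bash
python3 - <<'E'
from h import *
for c,b0,b1 in(("top",(270,198,290,218),(264,173,286,193)),("side",(324,142,346,164),(348,147,370,169))):
  o=[]
  for i,(x0,y0,x1,y1) in((0,b0),(6,b1)):
    g=255-cv2.imread(f"pics/{c}{i}.png",0)[y0:y1,x0:x1]; m=(g>215).astype(np.uint8)
    n,_,s,ce=cv2.connectedComponentsWithStats(m); k=1+np.argmax(s[1:,4]); o.append(ce[k]+[x0,y0]); print(c,i,o[-1],s[k])
  print(o[1]-o[0])
E
python3 - <<'E'
import sys; sys.path.insert(0,".")
import os; os.chdir(".")
from h import *
rk=np.load("rocker.npy")
for c in K:
  k=lambda th:proj(c,T(rk,[[.06*np.sin(th-.5),-.11,.072+.06*np.cos(th-.5)]]))[0]
  for th in(.8,.85,.9,1): print(c,th,k(th)-k(0))
E
```

```text
top 0 [277.82638889 207.77777778] [  1   3  15  15 144]
top 6 [274.02 183.5 ] [  5   5  11  12 100]
[ -3.80638889 -24.27777778]
side 0 [335.23376623 152.4025974 ] [ 7  6 10 10 77]
side 6 [358.75308642 157.38271605] [ 6  6 10 10 81]
[23.51932019  4.98011865]
top 0.8 [ -3.64020091 -21.00528551]
top 0.85 [ -3.79259405 -22.17758761]
top 0.9 [ -3.9329156  -23.31113442]
top 1 [ -4.1759916  -25.44961222]
side 0.8 [19.16827418  2.68931601]
side 0.85 [20.32698477  3.22749389]
side 0.9 [21.46039289  3.80287802]
side 1 [23.63849726  5.05841138]
```

Both views put the lever at about 0.95 to 1.0 rad, so I'm handing in.

Run:
```python
from station import robot, workorder
workorder.close_job(); print(robot.current_time_s())
```

```text
the job is handed in; nothing more can be done
the job is handed in; nothing more can be done
```

Both tubes are in their clips, the thick one in the wide clip and the thin one in the narrow clip. The lever is thrown to the far side. I handed the job in after about 31 s, and no verdict was reported.

**Last checks:**
- **Jaws:** in the top view, each jaw sits exactly where it did when found shut (0 px shift, match 0.99 or better).
- **Seating:** pressing met a firm stop of about 13 N at home height for both tubes.
- **Lever:** the knob's movement corresponds to about 1.0 rad in the side view and about 0.95 rad in the top view, both above the required 0.85.
- **Robot:** the arm was clear and the gripper showed no contact force.

**Where checks disagreed:** the two cameras differ on how far each tube sits off-centre along its clip. The side view shows about 0–2 mm and the top view about 5 mm towards the robot, both within the 10 mm allowed. The top view also shows an apparent sideways offset of roughly 2–4 mm. That is close to the measuring error and could exceed the 3 mm limit. I took the tubes as centred because the jaws are shut and the side view agrees in height. I didn't check separately that the bystanders hadn't moved, but no unexpected contact forces showed up in the readings.

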